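Index a feed horn to the marker post, click by click, and lock it

ROBOT

A 6-joint arm with a two-finger parallel gripper is mounted at the origin on the work surface. World frame = base frame: x ahead of the robot, y to its left, z up, the work surface at z = 0. Lengths are in mm, angles in rad, forces in N, time in s.
With the tool pointing down it reaches from about 300 to 950 mm from the base axis. Payload 3.1 kg.
Tool frame: the origin (TCP) lies on the mounting face of the last link; the fingertips stand 173 mm ahead of it and the grasp point (between the pads) lies 155 mm ahead of it (grasp_offset is the distance from the TCP to the grasp point, in mm); z points along the fingers, y is the direction in which the jaws open and shut (so a half turn about z gives the same grasp; the last joint's range is limited). The gripper opens to 85 mm and grips with 20 to 120 N. Pads are 22 mm wide; open, the fingers measure 114 mm over their backs; the gripper's body (76 mm by 85 mm) begins 54 mm behind the grasp point. The pads swing forward as they close: fully open they stand 13 mm farther back than shut.
Start: joints at [1.177, 0.308, 1.634, -0, 1.2, -0.07], TCP at [198.883, 592.519, 404.672] pointing down, gripper open.
Joint ranges: [-3.06, 3.06], [-0.79, 1.96], [0.05, 2.63], [-1.19, 4.34], [0.05, 2.64], [-2.94, 2.94]. Speed limits (rad/s): [2.79, 2.79, 3.14, 3.14, 3.14, 3.14].

INTERFACE

Orientations are given as a unit quaternion [x, y, z, w].
In Python, from workcell import * gives the robot as it stands.
- The arm moves only by the tool step_arm, never from a script. Its argument "motion" is a list of rows, each an object with "gripper": the opening, from 0 (shut) to 1 (fully open); "slide": the shift along the tool's x, y, z scaled (see below), a list of three; "yaw": the turn about the tool's z scaled (see below). In form: [{"gripper": gripper, "slide": [dx, dy, dz], "yaw": yaw}, ...]. A call has 1 to 8 rows; each row is the pose to reach, as a shift and turn from the pose commanded when the call began, along the tool's axes at that moment; what a row does not reach only later rows make up. The controller multiplies each number of a shift by 150 mm and each number of a turn by 90 degrees. A row lasts 1/10 s, in which the tool goes at most 50 mm and 8.59 degrees, less where a joint would pass 70% of its speed; a pose out of reach is approached as far as the arm can. A call with a number of a shift or a turn outside -1 to 1 is refused whole. A call with a gripper value outside its range is refused whole. The fingers move at their own pace and stop on an object; "squeeze" is the grip in N (left out, the last holds). Time passes only in rows, so rows that repeat a pose let the fingers close. It gives the time, the measured TCP pose, the force and the opening at its end, in the units of the state.
- read_state(): the state, without advancing time (a new reading comes with each control period).
- read_camera(name): name is "side" or "top"; returns a dict with "pixels" (480x640x3 uint8, blue, green, red), "range_z" (480x640 float32, mm along the optical axis (not along the pixel's ray), 0 where there is no reading), "fx", "fy", "cx", "cy" (pixels), "camera_from_world" (4x4, takes a point from world to camera coordinates). Camera axes: x right, y up, looking along -z (the intrinsics and any distortion apply to the point x, -y, -z); pixel columns grow to the right and rows downward; lengths in mm; the calibration is good to about 2 mm. A picture is of the moment at which its call begins.
- close_job(): hands the job in, once; it reports no verdict.
Trained networks look in the newest picture that a camera, given by its name, has taken for a name from the list of things; names that differ only in an ending like _2 or _b are one class to them, and where a whole thing is asked for, a point or a joint stands for the part that bears it (a point fixed in the world has none). Each returns a list of dicts, best first, with "conf" (0 to 1); they miss things now and then, are a little off and sometimes report something else, mostly with a low value. They report only what shows in the picture. A call takes as long as a camera call.
- find_in(camera, name): "at" ([row, column] in pixels, amid what is visible of it).
- pinpoint(camera, name): "at" ([row, column] in pixels: a listed point, or the origin of a listed thing).
The state is a dict: "t": time; "joints": joint angles; "qd": joint speeds; "tau": joint torques, N m; "eef_pos": TCP position; "tool_rot": TCP orientation; "contact_force": force on the tool from outside, world axes, zero at the start; "ft_torque": the same for the moment, N m; "opening": finger opening in mm.
Only numpy, scipy, OpenCV 4.12 (cv2) and the standard library are available. Lean on these libraries where they do the work, as an engineer would, in place of code of your own. Each camera call takes 0.05 s, during which the arm holds its last target. There are 200 camera calls.

TASK

Turn the feed horn on its indexing jig until the ring's pointer stands opposite the tall ball-headed post: push the jig's thumb lever with a fingertip up to its rubber stop and let it spring all the way back, one click at a time, gently (never more than about 20 N on the lever), and never turn the ring or horn by hand. Then lock the setting by pressing the jig's black-capped plunger fully down, and leave every loose thing on the table where it lies.

Things in the scene. Friction and masses are not known exactly. Their poses are not given: they have to be found in the camera images.
- jig: indexing jig fixed to the table: galvanised plate 185 x 235 x 10 mm, on it an aluminium drum (116 mm across, top 46 mm over the table) with an index ring and white feed horn on top. Origin: on the table under the drum's axis, z up. Its pointer points to about +x, the lever sticks out at -x, the plunger stands at +y
- axis (a point): point on the drum's vertical axis, 58 mm above the table; axes as the jig's. Ring, horn and lever turn about it. Eight steel pegs or posts stand on the plate 80 mm from it, one per ring notch, at bearings from jig +x of -52.5 to +52.5 degrees in steps of 15 (counter-clockwise positive)
- ring (a joint): turn of the index ring with the horn, rad, counter-clockwise from above positive. A ball detent holds it at 0, 0.2618, 0.5236 ... 1.8326 (8 notches, 15 degrees apart; 0 is the -52.5 degree peg). Each full lever stroke moves it on exactly one notch, counter-clockwise; it cannot be clicked back. The horn is 76 mm across, top 105 mm above the table
- pointer_aim (a point): the point that the ring's dark pointer bar aims at, 80 mm from the axis (the bar itself ends at 70 mm) and 52 mm above the table; it stands over a peg or post when the ring is in that notch
- tall_post: the target: the one tall steel post, 8 mm thick, 45 mm high over the plate, with a 14 mm ball head; it stands on the peg circle at the fifth, sixth or seventh notch (ring at 1.0472, 1.3090 or 1.5708). Origin: centre of its foot, on the plate 10 mm above the table. The other pegs are 12 mm high
- lever (a joint): swing of the thumb lever about the axis, rad: 0 at rest, counter-clockwise positive; a spring returns it. A push at the pad meets: slack of 2 to 26 mm, different on each jig (1 to 2 N); 3 to 4 mm more to the ratchet (2 to 4 N); then 8 to 9 N falling to 3 to 4 N over 15 mm until the click; about 1 mm on, a rubber stop of about 6 N/mm. 12 to 16 N is well onto the stop; over 22 N harms it
- lever_pad (a point): centre of the pushing face of the lever's upright steel pad, 48 mm above the table, 100 mm from the axis. Pad: 24 mm wide (88 to 112 mm from the axis), 6 mm thick, from 20 to 66 mm above the table. Site x points outward along the lever, y the way to push it (counter-clockwise about the axis; the face looks to -y), z up. Let the lever back to rest after each click or the next notch is not picked up
- lock (a joint): travel of the locking plunger, m: 0 up, 0.010 fully down; it needs about 4 N and stays where it is pushed
- lock_top (a point): centre of the top face of the plunger's black cap (24 mm across), 68 mm above the table when up, 115 mm from the axis; press straight down
- feed_horn: loose spare feed horn standing on the table, 84 mm across, 100 mm high; origin: centre of its foot; leave alone
- dish_clamp: loose galvanised U-shaped clamp with a bolt, 90 x 45 x 55 mm; origin: centre of its underside; leave alone
- compass: loose yellow plastic compass, 60 mm across, 13 mm high; origin: centre of its underside; leave alone
- spirit_level: loose brass spirit level, 150 x 24 x 33 mm; origin: centre of its underside; leave alone
- screwdriver: loose screwdriver lying on the table; origin under its middle; leave alone
- lnb: loose grey receiver head, about 90 x 40 x 40 mm, lying along its x axis; origin on the table under its round end; leave alone
- parts_cup: loose steel cup, 70 mm across, 60 mm high; origin: centre of its foot; leave alone

How it is judged (in metres and radians):
On the way, in this order (a step that is already met when the one before it is completed fails the run):
1. the pointer stands opposite the tall post and the lever is back at rest (horizontal distance between pointer_aim and tall_post below 0.006 m and value of joint lever below 0.03 rad and velocity of joint ring below 0.1 rad/s), for 0.2 s.
2. the plunger is fully down (value of joint lock above 0.0085 m), for 0.1 s.
At the end, for the whole second after the job is handed in: The pointer's aim point is within 6 mm (horizontally) of the tall post (its neighbours are 21 mm away), the lever is back at rest (within 0.03 rad), and the plunger is down (at least 8.5 of 10 mm) (horizontal distance between pointer_aim and tall_post below 0.006 m and value of joint lever below 0.03 rad and value of joint lock above 0.0085 m); the robot touches nothing.
It fails at once if the thumb lever is pushed with more than 22 N (contact force between any of the fingers, the arm and lever above 22 N).
It fails at once if the ring or horn is touched by the robot (contact force between any of the fingers, the arm and ring above 1 N).
It fails at once if a loose bystander is moved more than 30 mm (distance of any of feed_horn, dish_clamp, compass, spirit_level, screwdriver, lnb, parts_cup from where it was at the start of the episode above 0.03 m).
It also fails if it takes over 67 s, if anything falls off the work surface, if the arm or the gripper's body presses on something with over 40 N, if the wrist force passes 120 N, or if a joint passes its speed limit or range.

## Working session

There is one attempt and no reset: what is moved stays moved. The work goes in short steps, Python scripts to look and compute and a tool call to move; the robot and the scene stay as the last step left them, time stands still between calls to the robot, and variables do not carry over. Pictures are saved under pics/ and viewed, about 8 in all and at most 12, crops included, and the job is handed in when it is done.

Besides the shell and the picture viewer there is one more tool, called after "Request:" as name([rows], argument=value, ...), one row to a line, values as JSON. step_arm: Moves the arm, as the interface text tells. Shifts and turns lie within -1 to 1; 1 stands for 150 mm of shift or 90 degrees of turn. Its arguments: {"type":"object","properties":{"motion":{"type":"array"},"squeeze":{"type":"number"}},"required":["motion"]}

```bash
mkdir -p pics
cat > h.py <<'E'
from workcell import *
import numpy as np, cv2
def ray(c,rc):
    M=np.array(c["camera_from_world"]);R,t=M[:3,:3],M[:3,3]
    d=np.array([(rc[1]-c["cx"])/c["fx"],-(rc[0]-c["cy"])/c["fy"],-1.])
    return -R.T@t, R.T@d
def at_z(c,rc,z):
    o,d=ray(c,rc); return o+d*(z-o[2])/d[2]
def proj(c,p):
    q=np.array(c["camera_from_world"])@np.append(p,1); return (c["cy"]-c["fy"]*q[1]/-q[2], c["cx"]+c["fx"]*q[0]/-q[2])
E
python3 - <<'E'
from h import *
for n in("top","side"):
    c=read_camera(n); cv2.imwrite(f"pics/{n}0.png",c["pixels"])
    print(n,[k for k in c if k not in("pixels","range_z")])
    for name,z in(("jig",0),("axis",58),("pointer_aim",52),("tall_post",10),("lever_pad",48),("lock_top",68)):
        for r in pinpoint(n,name)[:2]: print(name,round(r["conf"],2),np.round(r["at"],1),np.round(at_z(c,r["at"],z),1))
print(read_state())
E
```

```text
top ['fx', 'fy', 'cx', 'cy', 'camera_from_world']
jig 0.76 [224.  310.4] [631.6  25.7   0. ]
jig 0.61 [302.6 483.3] [ 424.7 -443.     0. ]
axis 0.89 [223.6 309.8] [622.8  26.   58. ]
pointer_aim 0.58 [195.4 319.3] [700.3   2.2  52. ]
tall_post 0.54 [203.9 290.6] [685.   80.9  10. ]
tall_post 0.35 [231.7 465.9] [ 615.3 -398.8   10. ]
lever_pad 0.59 [231.2 466. ] [ 610.6 -386.9   48. ]
lever_pad 0.5 [261.8 306. ] [523.   34.2  48. ]
lock_top 0.58 [235.4 262.6] [588.1 147.5  68. ]
side ['fx', 'fy', 'cx', 'cy', 'camera_from_world']
jig 0.92 [280.2 299.9] [628.6  31.    0. ]
axis 0.81 [260.1 300.9] [626.3  28.9  58. ]
pointer_aim 0.85 [247.2 276.3] [695.1   5.8  52. ]
pointer_aim 0.57 [257.9 302.5] [628.8  15.2  52. ]
tall_post 0.58 [283.9 264.7] [688.5  79.5  10. ]
tall_post 0.48 [194.5 326. ] [ 691.5 -278.    10. ]
lever_pad 0.78 [277.1 345.8] [525.3  30.1  48. ]
lock_top 0.69 [297.7 294.2] [590.3 141.   68. ]
{'t': 0.7, 'joints': array([ 1.17733243e+00,  3.08047935e-01,  1.63374748e+00, -3.88361963e-06,
        1.19972033e+00, -6.97337670e-02]), 'qd': array([ 8.15943984e-04,  1.29045572e-03, -1.55786965e-03, -3.68765603e-04,
        6.97483777e-06, -5.92838825e-04]), 'tau': array([-3.83363231e-04, -4.15129566e+01, -2.77001971e+01, -1.40107591e-04,
        8.37495154e-04, -1.41720500e-05]), 'eef_pos': array([198.86924638, 592.53630122, 404.72955693]), 'tool_rot': array([1.61158479e-01, 9.86928540e-01, 3.70115733e-05, 1.05877726e-05]), 'contact_force': array([ 0.10888352, -0.55694051,  0.65232251]), 'ft_torque': array([-0.07516748, -0.08250415,  0.01167979]), 'opening': 85.4410492582456}
```

Run:
```python
import cv2,numpy as np
a=cv2.imread("pics/top0.png");b=cv2.imread("pics/side0.png")
cv2.imwrite("pics/v1.png",cv2.resize(a[150:300,220:420],None,fx=4,fy=4,interpolation=2))
cv2.imwrite("pics/v2.png",cv2.resize(b[190:340,200:400],None,fx=4,fy=4,interpolation=2))
```

```text
(no output)
```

View pics/v1.png

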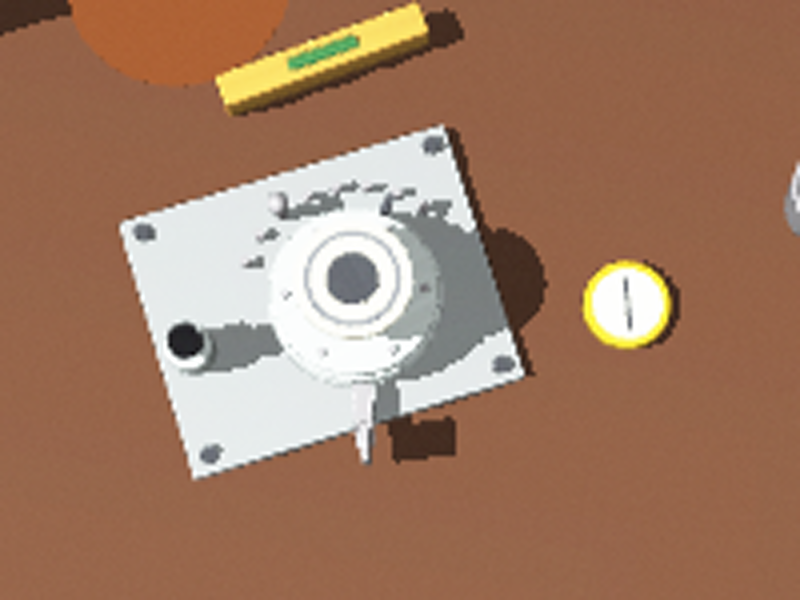

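View pics/v2.png

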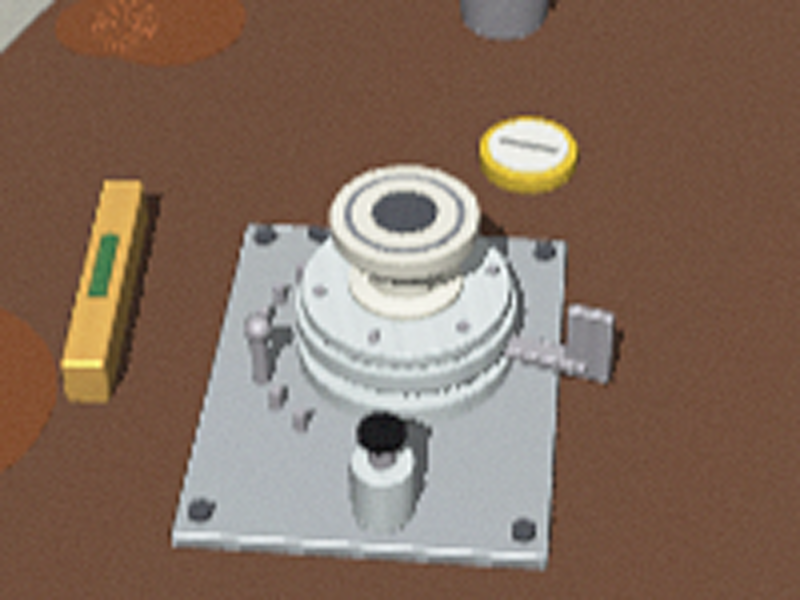

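View pics/top0.png

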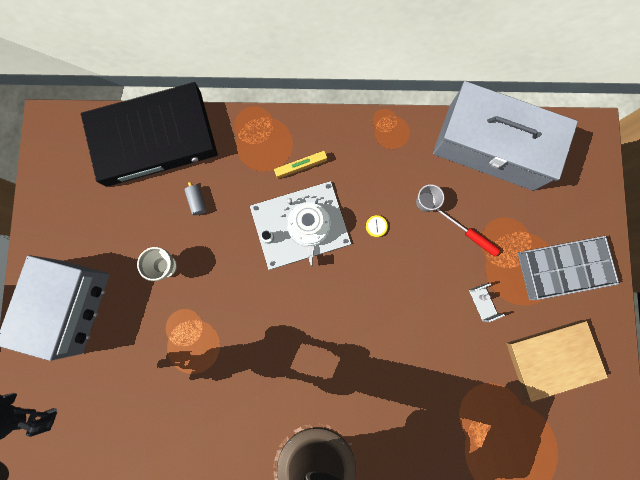

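The top view shows the jig centred near (310,224) px. The tall post is at about (290,202), the plunger cap at (266,235) and the lever pad at (311,262). Jig yaw is about 17°. The pointer is near notch 2 and the post is at the sixth notch, so I expect 4 clicks and will verify as I go. I'll push with the shut fingers along tool −x.

Request:
step_arm([
  {"gripper": 0,"slide": [-0.25,-0.2,0],"yaw": 0.09},
  {"gripper": 0,"slide": [-0.5,-0.42,0],"yaw": 0.18},
  {"gripper": 0,"slide": [-0.75,-0.63,0],"yaw": 0.27},
  {"gripper": 0,"slide": [-1,-0.84,0],"yaw": 0.36},
  {"gripper": 0,"slide": [-1,-0.84,0],"yaw": 0.45},
  {"gripper": 0,"slide": [-1,-0.84,0],"yaw": 0.54},
  {"gripper": 0,"slide": [-1,-0.84,0],"yaw": 0.63},
  {"gripper": 0,"slide": [-1,-0.84,0],"yaw": 0.68},
])

```text
t: 1.5
eef_pos: [301.2, 425.1, 404.9]
tool_rot: [0.643, 0.766, 0.0, -0.0]
contact_force: [0.2, 0.6, 0.2]
opening: 0.2
```

Request:
step_arm([
  {"gripper": 0,"slide": [-0.3,0.17,0],"yaw": 0},
  {"gripper": 0,"slide": [-0.6,0.34,0],"yaw": 0},
  {"gripper": 0,"slide": [-0.9,0.5,0],"yaw": 0},
  {"gripper": 0,"slide": [-1,0.6,0],"yaw": 0},
])

```text
t: 1.9
eef_pos: [417.6, 291.1, 405.0]
tool_rot: [0.642, 0.767, -0.0, 0.001]
contact_force: [-0.4, -0.3, 0.3]
opening: 0.2
```

Request:
step_arm([
  {"gripper": 0,"slide": [-0.3,0.17,0],"yaw": 0},
  {"gripper": 0,"slide": [-0.6,0.34,0],"yaw": 0},
  {"gripper": 0,"slide": [-0.9,0.44,0],"yaw": 0},
  {"gripper": 0,"slide": [-1,0.44,0.3],"yaw": 0},
  {"gripper": 0,"slide": [-1,0.44,0.6],"yaw": 0},
  {"gripper": 0,"slide": [-1,0.44,0.6],"yaw": 0},
])

```text
t: 2.5
eef_pos: [504.7, 156.1, 308.5]
tool_rot: [0.642, 0.767, -0.006, -0.004]
contact_force: [-1.8, -0.5, -1.2]
opening: -0.1
```

Request:
step_arm([
  {"gripper": 0,"slide": [-0.3,0,0],"yaw": 0},
  {"gripper": 0,"slide": [-0.58,0.03,0],"yaw": 0},
  {"gripper": 0,"slide": [-0.58,0.03,0.25],"yaw": 0},
  {"gripper": 0,"slide": [-0.58,0.03,0.5],"yaw": 0},
  {"gripper": 0,"slide": [-0.58,0.03,0.7],"yaw": 0},
  {"gripper": 0,"slide": [-0.58,0.03,0.7],"yaw": 0},
  {"gripper": 0,"slide": [-0.58,0.03,0.7],"yaw": 0},
])

```text
t: 3.2
eef_pos: [528.6, 73.6, 211.2]
tool_rot: [0.641, 0.768, 0.0, 0.0]
contact_force: [0.1, -0.0, 0.3]
opening: -0.2
```

Run:
```python
from h import *
s=read_state();print(s["eef_pos"],s["tool_rot"],s["contact_force"])
for n in("top","side"):
    c=read_camera(n)
    print(pinpoint(n,"lever_pad")[:2])
    a=c["pixels"]; r0,c0=(200,240) if n=="top" else (190,260)
    cv2.imwrite(f"pics/{n}1.png",cv2.resize(a[r0:r0+110,c0:c0+140],None,fx=5,fy=5,interpolation=2))
v=np.hstack([cv2.resize(cv2.imread(f"pics/{n}1.png"),(400,314)) for n in("top","side")])
cv2.imwrite("pics/v3.png",v)
```

```text
[528.6250713   73.63365017 211.15002296] [6.40781225e-01 7.67723269e-01 4.37410507e-04 4.61031575e-04] [ 0.12989821 -0.02582103  0.27912226]
[]
[]
```

View pics/v3.png

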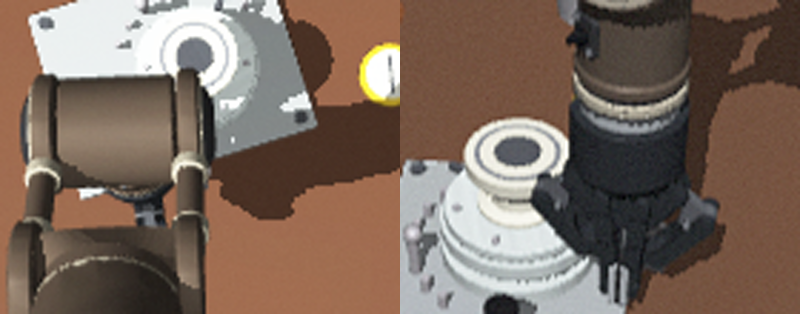

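The shut gripper's knuckles stick out along tool y, towards the horn. I'll measure them from the depth images.

Run:
```python
from h import *
from scipy.spatial.transform import Rotation as R
s=read_state();T=R.from_quat(s["tool_rot"]).as_matrix()
c=read_camera("side");z=c["range_z"]
v,u=np.nonzero(z>0);zz=z[v,u]
M=np.array(c["camera_from_world"])
pc=np.c_[(u-c["cx"])/c["fx"]*zz,-(v-c["cy"])/c["fy"]*zz,-zz]
pw=(pc-M[:3,3])@M[:3,:3]
pt=(pw-s["eef_pos"])@T
k=(abs(pt[:,0])<60)&(abs(pt[:,1])<75)&(pt[:,2]>0)&(pt[:,2]<180)
col=c["pixels"][v,u].max(1)
k&=(pw[:,2]>20)
dark=k&(col<110)
for a in range(0,180,10):
    m=dark&(pt[:,2]>=a)&(pt[:,2]<a+10)
    if m.sum()>3: print(a,m.sum(),"x",np.percentile(pt[m,0],[2,98]).round(),"y",np.percentile(pt[m,1],[2,98]).round())
# horn/axis check by depth
h=(abs(pw[:,2]-105)<4)&(np.hypot(pw[:,0]-624,pw[:,1]-28)<45)&(col>150)
print("horn top",h.sum(),(pw[h].min(0)).round(),(pw[h].max(0)).round())
```

```text
0 197 x [ 4. 38.] y [-37.  35.]
10 174 x [ 6. 37.] y [-37.  33.]
20 166 x [ 6. 38.] y [-38.  34.]
30 172 x [ 5. 37.] y [-37.  33.]
40 43 x [ 1. 36.] y [-38.  34.]
50 70 x [-6. 12.] y [-42.  38.]
60 200 x [-5. 20.] y [-45.  38.]
70 268 x [-11.  20.] y [-60.  57.]
80 236 x [-3. 18.] y [-61.  58.]
90 173 x [-9. 17.] y [-53.  52.]
100 157 x [-54.  17.] y [-46.  72.]
110 210 x [-11.  13.] y [-37.  35.]
120 107 x [-9. 13.] y [-32.  29.]
130 35 x [-24.  27.] y [-14.  66.]
140 90 x [-50.  60.] y [-22.  74.]
150 47 x [-51.  58.] y [-16.  66.]
160 25 x [-32.  47.] y [-14.  64.]
horn top 553 [590. -10. 101.] [664.  69. 109.]
```

Request:
step_arm([
  {"gripper": 0,"slide": [-0.04,-0.007,0],"yaw": 0},
  {"gripper": 0,"slide": [-0.08,-0.014,0],"yaw": 0},
  {"gripper": 0,"slide": [-0.12,-0.021,0],"yaw": 0},
  {"gripper": 0,"slide": [-0.155,-0.028,0],"yaw": 0},
  {"gripper": 0,"slide": [-0.155,-0.028,0],"yaw": 0},
])

```text
t: 3.95
eef_pos: [527.7, 48.5, 209.5]
tool_rot: [0.642, 0.767, -0.0, -0.0]
contact_force: [-0.3, -0.0, 0.1]
opening: 0.5
```

Request:
step_arm([
  {"gripper": 0,"slide": [-0.02,-0.003,0],"yaw": 0},
  {"gripper": 0,"slide": [-0.04,-0.006,0],"yaw": 0},
  {"gripper": 0,"slide": [-0.04,-0.006,0],"yaw": 0},
])

```text
t: 4.25
eef_pos: [528.0, 43.1, 209.6]
tool_rot: [0.641, 0.767, -0.0, -0.0]
contact_force: [0.6, -0.7, -0.1]
opening: 0.1
```

Request:
step_arm([
  {"gripper": 0,"slide": [-0.02,-0.003,0],"yaw": 0},
  {"gripper": 0,"slide": [-0.04,-0.006,0],"yaw": 0},
  {"gripper": 0,"slide": [-0.04,-0.006,0],"yaw": 0},
])

```text
t: 4.55
eef_pos: [528.2, 37.0, 209.7]
tool_rot: [0.641, 0.767, -0.0, 0.0]
contact_force: [-0.4, 0.1, 0.4]
opening: -0.4
```

Request:
step_arm([
  {"gripper": 0,"slide": [-0.02,-0.003,0],"yaw": 0},
  {"gripper": 0,"slide": [-0.04,-0.006,0],"yaw": 0},
  {"gripper": 0,"slide": [-0.04,-0.006,0],"yaw": 0},
])

```text
t: 4.85
eef_pos: [528.5, 31.0, 209.7]
tool_rot: [0.641, 0.767, 0.0, 0.0]
contact_force: [0.7, 1.7, -0.8]
opening: -0.0
```

Request:
step_arm([
  {"gripper": 0,"slide": [-0.02,-0.003,0],"yaw": 0},
  {"gripper": 0,"slide": [-0.03,-0.005,0],"yaw": 0},
  {"gripper": 0,"slide": [-0.03,-0.005,0],"yaw": 0},
])

```text
t: 5.15
eef_pos: [528.5, 26.5, 209.7]
tool_rot: [0.641, 0.767, 0.0, 0.0]
contact_force: [-0.1, 2.4, 1.0]
opening: 0.2
```

Request:
step_arm([
  {"gripper": 0,"slide": [-0.02,-0.003,0],"yaw": 0},
  {"gripper": 0,"slide": [-0.03,-0.005,0],"yaw": 0},
  {"gripper": 0,"slide": [-0.03,-0.005,0],"yaw": 0},
])

```text
t: 5.45
eef_pos: [528.5, 21.9, 209.7]
tool_rot: [0.641, 0.767, 0.0, 0.0]
contact_force: [0.3, 1.0, 1.3]
opening: -0.1
```

Request:
step_arm([
  {"gripper": 0,"slide": [-0.02,-0.003,0],"yaw": 0},
  {"gripper": 0,"slide": [-0.03,-0.005,0],"yaw": 0},
  {"gripper": 0,"slide": [-0.03,-0.005,0],"yaw": 0},
])

```text
t: 5.75
eef_pos: [528.7, 17.6, 209.8]
tool_rot: [0.641, 0.767, 0.0, 0.0]
contact_force: [1.8, 2.7, 0.1]
opening: -0.0
```

Request:
step_arm([
  {"gripper": 0,"slide": [-0.02,-0.002,0],"yaw": 0},
  {"gripper": 0,"slide": [-0.03,-0.003,0],"yaw": 0},
  {"gripper": 0,"slide": [-0.03,-0.003,0],"yaw": 0},
])

```text
t: 6.05
eef_pos: [529.3, 13.9, 209.8]
tool_rot: [0.642, 0.767, 0.001, -0.0]
contact_force: [2.5, 8.1, 0.3]
opening: -0.2
```

Request:
step_arm([
  {"gripper": 0,"slide": [-0.015,0,0],"yaw": 0},
  {"gripper": 0,"slide": [-0.02,0,0],"yaw": 0},
  {"gripper": 0,"slide": [-0.02,0,0],"yaw": 0},
])

```text
t: 6.35
eef_pos: [529.8, 11.1, 209.9]
tool_rot: [0.641, 0.767, 0.001, -0.0]
contact_force: [1.9, 8.7, -0.6]
opening: -0.3
```

Request:
step_arm([
  {"gripper": 0,"slide": [-0.02,0,0],"yaw": 0},
  {"gripper": 0,"slide": [-0.03,0.001,0],"yaw": 0},
  {"gripper": 0,"slide": [-0.03,0.001,0],"yaw": 0},
])

```text
t: 6.65
eef_pos: [530.5, 6.1, 209.8]
tool_rot: [0.641, 0.767, 0.0, -0.0]
contact_force: [0.5, 5.3, 1.1]
opening: 0.1
```

Request:
step_arm([
  {"gripper": 0,"slide": [-0.015,0.001,0],"yaw": 0},
  {"gripper": 0,"slide": [-0.02,0.002,0],"yaw": 0},
  {"gripper": 0,"slide": [-0.02,0.002,0],"yaw": 0},
])

```text
t: 6.95
eef_pos: [531.1, 2.8, 209.7]
tool_rot: [0.641, 0.767, -0.0, -0.0]
contact_force: [0.6, 2.9, 1.0]
opening: 0.1
```

Request:
step_arm([
  {"gripper": 0,"slide": [-0.01,0.001,0],"yaw": 0},
  {"gripper": 0,"slide": [-0.015,0.002,0],"yaw": 0},
  {"gripper": 0,"slide": [-0.015,0.002,0],"yaw": 0},
])

```text
t: 7.25
eef_pos: [531.6, 1.0, 209.6]
tool_rot: [0.641, 0.767, 0.0, -0.001]
contact_force: [0.6, 6.4, 1.9]
opening: -0.2
```

Request:
step_arm([
  {"gripper": 0,"slide": [-0.006,0.001,0],"yaw": 0},
  {"gripper": 0,"slide": [-0.006,0.001,0],"yaw": 0},
])

```text
t: 7.45
eef_pos: [531.8, 0.5, 209.6]
tool_rot: [0.641, 0.767, 0.0, -0.001]
contact_force: [0.2, 7.8, 1.3]
opening: -0.2
```

Request:
step_arm([
  {"gripper": 0,"slide": [-0.004,0.001,0],"yaw": 0},
  {"gripper": 0,"slide": [-0.004,0.001,0],"yaw": 0},
])

```text
t: 7.65
eef_pos: [532.0, 0.2, 209.6]
tool_rot: [0.642, 0.767, 0.0, -0.001]
contact_force: [-1.0, 8.9, 2.6]
opening: -0.6
```

Request:
step_arm([
  {"gripper": 0,"slide": [-0.007,0.001,0],"yaw": 0},
  {"gripper": 0,"slide": [-0.01,0.001,0],"yaw": 0},
  {"gripper": 0,"slide": [-0.01,0.001,0],"yaw": 0},
])

```text
t: 7.95
eef_pos: [532.3, -0.7, 209.6]
tool_rot: [0.642, 0.767, 0.001, -0.002]
contact_force: [-1.3, 11.4, 2.2]
opening: 0.2
```

Request:
step_arm([
  {"gripper": 0,"slide": [-0.007,0.001,0],"yaw": 0},
  {"gripper": 0,"slide": [-0.007,0.001,0],"yaw": 0},
])

```text
t: 8.15
eef_pos: [532.5, -1.3, 209.6]
tool_rot: [0.642, 0.767, 0.001, -0.002]
contact_force: [0.0, 14.0, 2.8]
opening: 0.0
```

Request:
step_arm([
  {"gripper": 0,"slide": [0.06,0.002,0],"yaw": 0},
  {"gripper": 0,"slide": [0.12,0.005,0],"yaw": 0},
  {"gripper": 0,"slide": [0.18,0.009,0],"yaw": 0},
  {"gripper": 0,"slide": [0.24,0.012,0],"yaw": 0},
  {"gripper": 0,"slide": [0.292,0.015,0],"yaw": 0},
  {"gripper": 0,"slide": [0.292,0.015,0],"yaw": 0},
  {"gripper": 0,"slide": [0.292,0.015,0],"yaw": 0},
])

```text
t: 8.85
eef_pos: [528.2, 40.3, 210.0]
tool_rot: [0.641, 0.768, 0.0, 0.001]
contact_force: [-0.0, 0.3, -0.1]
opening: -0.2
```

```bash
cat > chk.py <<'E'
from h import *
import sys
print(read_state()["eef_pos"],read_state()["contact_force"])
A=np.array([627,29.5])
for n in("top","side"):
    c=read_camera(n)
    for name,z in(("pointer_aim",52),("tall_post",10)):
        for r in pinpoint(n,name)[:1]:
            p=at_z(c,r["at"],z)[:2]; d=p-A
            print(n,name,round(r["conf"],2),np.round(r["at"],1),p.round(1),"jigdeg",round(np.degrees(np.arctan2(d[1],d[0]))-16.7,1))
    if len(sys.argv)>1: 
        a=c["pixels"];r0,c0=(180,270) if n=="top" else (210,235)
        cv2.imwrite(f"pics/{n}_{sys.argv[1]}.png",cv2.resize(a[r0:r0+75,c0:c0+80],(400,375),interpolation=2))
if len(sys.argv)>1: cv2.imwrite(f"pics/c_{sys.argv[1]}.png",np.hstack([cv2.imread(f"pics/{n}_{sys.argv[1]}.png") for n in("top","side")]))
E
python3 chk.py 1
```

```text
[528.16162298  40.2749273  210.01279465] [-0.02246513  0.26070508 -0.05199192]
top pointer_aim 0.74 [193.1 310.5] [706.2  25.8] jigdeg -19.4
side pointer_aim 0.86 [251.7 268.2] [704.6  25.9] jigdeg -19.3
side tall_post 0.48 [283.7 260.8] [696.3  82.2] jigdeg 20.5
```

View pics/c_1.png

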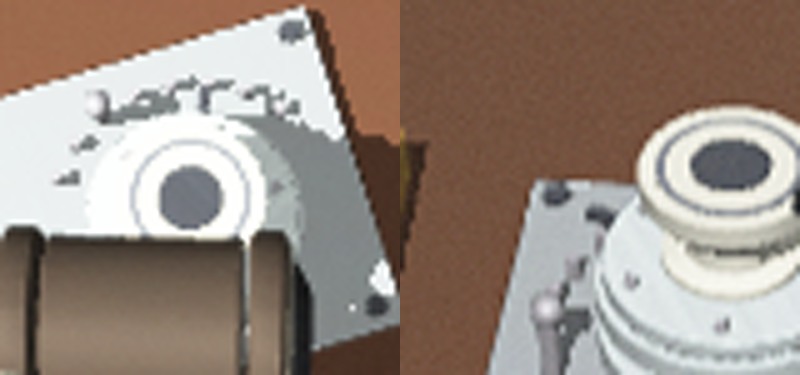

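The pointer clicked once and now stands at the third notch (top 205,97 px). The post is at the sixth, with two short pegs beyond it, so three clicks remain. I'll replay the same stroke.

Request:
step_arm([
  {"gripper": 0,"slide": [-0.05,-0.006,0],"yaw": 0},
  {"gripper": 0,"slide": [-0.1,-0.014,0],"yaw": 0},
  {"gripper": 0,"slide": [-0.15,-0.021,0],"yaw": 0},
  {"gripper": 0,"slide": [-0.175,-0.024,0],"yaw": 0},
  {"gripper": 0,"slide": [-0.2,-0.024,0],"yaw": 0},
  {"gripper": 0,"slide": [-0.225,-0.023,0],"yaw": 0},
  {"gripper": 0,"slide": [-0.245,-0.021,0],"yaw": 0},
  {"gripper": 0,"slide": [-0.26,-0.019,0],"yaw": 0},
])

```text
t: 9.95
eef_pos: [532.0, 1.5, 209.9]
tool_rot: [0.641, 0.767, 0.001, -0.0]
contact_force: [0.2, 7.0, 1.0]
opening: -0.2
```

Request:
step_arm([
  {"gripper": 0,"slide": [-0.01,0.001,0],"yaw": 0},
  {"gripper": 0,"slide": [-0.02,0.003,0],"yaw": 0},
  {"gripper": 0,"slide": [-0.03,0.004,0],"yaw": 0},
  {"gripper": 0,"slide": [-0.03,0.004,0],"yaw": 0},
])

```text
t: 10.35
eef_pos: [532.9, -1.0, 209.8]
tool_rot: [0.642, 0.767, 0.002, -0.002]
contact_force: [0.7, 13.3, 2.8]
opening: 0.3
```

Same end point and force as before. Now return and check.

Request:
step_arm([
  {"gripper": 0,"slide": [0.06,0.002,0],"yaw": 0},
  {"gripper": 0,"slide": [0.12,0.005,0],"yaw": 0},
  {"gripper": 0,"slide": [0.18,0.009,0],"yaw": 0},
  {"gripper": 0,"slide": [0.24,0.012,0],"yaw": 0},
  {"gripper": 0,"slide": [0.29,0.015,0],"yaw": 0},
  {"gripper": 0,"slide": [0.29,0.015,0],"yaw": 0},
  {"gripper": 0,"slide": [0.29,0.015,0],"yaw": 0},
])

```text
t: 11.05
eef_pos: [528.1, 40.3, 210.0]
tool_rot: [0.641, 0.768, 0.0, 0.001]
contact_force: [0.0, -0.3, -0.1]
opening: -0.1
```

```bash
python3 chk.py
```

```text
[528.06883829  40.2829636  209.95886334] [ 0.01865661 -0.30129423 -0.05316992]
top pointer_aim 0.63 [193.2 304.4] [705.7  42. ] jigdeg -7.7
side pointer_aim 0.84 [258.4 264.5] [702.1  48.2] jigdeg -2.7
side tall_post 0.61 [284.4 266.9] [683.5  79. ] jigdeg 24.5
```

Advanced one notch, to −7.5°. Third click next.

Request:
step_arm([
  {"gripper": 0,"slide": [-0.05,-0.006,0],"yaw": 0},
  {"gripper": 0,"slide": [-0.1,-0.014,0],"yaw": 0},
  {"gripper": 0,"slide": [-0.15,-0.021,0],"yaw": 0},
  {"gripper": 0,"slide": [-0.175,-0.024,0],"yaw": 0},
  {"gripper": 0,"slide": [-0.2,-0.024,0],"yaw": 0},
  {"gripper": 0,"slide": [-0.225,-0.023,0],"yaw": 0},
  {"gripper": 0,"slide": [-0.245,-0.021,0],"yaw": 0},
  {"gripper": 0,"slide": [-0.26,-0.019,0],"yaw": 0},
])

```text
t: 12.15
eef_pos: [532.1, 1.5, 209.9]
tool_rot: [0.642, 0.767, 0.001, -0.0]
contact_force: [1.9, 7.1, 1.3]
opening: 0.1
```

Request:
step_arm([
  {"gripper": 0,"slide": [-0.01,0.001,0],"yaw": 0},
  {"gripper": 0,"slide": [-0.02,0.003,0],"yaw": 0},
  {"gripper": 0,"slide": [-0.03,0.004,0],"yaw": 0},
  {"gripper": 0,"slide": [-0.03,0.004,0],"yaw": 0},
])

```text
t: 12.55
eef_pos: [533.0, -1.0, 209.9]
tool_rot: [0.642, 0.767, 0.002, -0.002]
contact_force: [0.3, 13.5, 2.8]
opening: -0.1
```

Request:
step_arm([
  {"gripper": 0,"slide": [0.06,0.002,0],"yaw": 0},
  {"gripper": 0,"slide": [0.12,0.005,0],"yaw": 0},
  {"gripper": 0,"slide": [0.18,0.009,0],"yaw": 0},
  {"gripper": 0,"slide": [0.24,0.012,0],"yaw": 0},
  {"gripper": 0,"slide": [0.29,0.015,0],"yaw": 0},
  {"gripper": 0,"slide": [0.29,0.015,0],"yaw": 0},
  {"gripper": 0,"slide": [0.29,0.015,0],"yaw": 0},
])

```text
t: 13.25
eef_pos: [528.1, 40.3, 210.0]
tool_rot: [0.641, 0.768, 0.0, 0.001]
contact_force: [-0.0, -0.1, -0.0]
opening: 0.1
```

```bash
python3 chk.py 3
```

```text
[528.09337669  40.27391703 209.96055845] [-0.00037816 -0.0570196  -0.04576423]
top pointer_aim 0.81 [194.9 298.1] [700.8  58.7] jigdeg 4.9
top tall_post 0.52 [203.3 293.5] [686.8  72.9] jigdeg 19.3
side pointer_aim 0.75 [262.2 264.8] [696.1  58.6] jigdeg 6.1
side tall_post 0.39 [284.6 262.4] [692.   83.3] jigdeg 22.9
```

View pics/c_3.png

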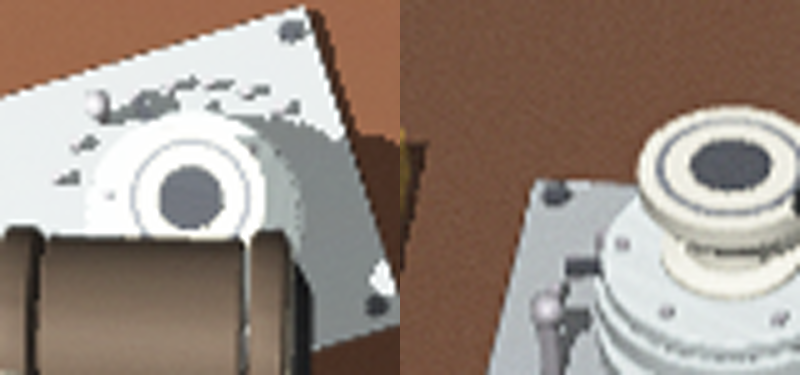

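The pointer (top about 148,103; side about 582,266) is now one notch short of the post. One more click.

Request:
step_arm([
  {"gripper": 0,"slide": [-0.05,-0.006,0],"yaw": 0},
  {"gripper": 0,"slide": [-0.1,-0.014,0],"yaw": 0},
  {"gripper": 0,"slide": [-0.15,-0.021,0],"yaw": 0},
  {"gripper": 0,"slide": [-0.175,-0.024,0],"yaw": 0},
  {"gripper": 0,"slide": [-0.2,-0.024,0],"yaw": 0},
  {"gripper": 0,"slide": [-0.225,-0.023,0],"yaw": 0},
  {"gripper": 0,"slide": [-0.245,-0.021,0],"yaw": 0},
  {"gripper": 0,"slide": [-0.26,-0.019,0],"yaw": 0},
])

```text
t: 14.35
eef_pos: [532.1, 1.5, 209.9]
tool_rot: [0.641, 0.767, 0.001, -0.0]
contact_force: [0.9, 7.5, 1.3]
opening: -0.1
```

Request:
step_arm([
  {"gripper": 0,"slide": [-0.01,0.001,0],"yaw": 0},
  {"gripper": 0,"slide": [-0.02,0.003,0],"yaw": 0},
  {"gripper": 0,"slide": [-0.03,0.004,0],"yaw": 0},
  {"gripper": 0,"slide": [-0.03,0.004,0],"yaw": 0},
])

```text
t: 14.75
eef_pos: [533.0, -1.0, 209.9]
tool_rot: [0.642, 0.767, 0.002, -0.002]
contact_force: [0.7, 13.7, 3.0]
opening: -0.2
```

Request:
step_arm([
  {"gripper": 0,"slide": [0.06,0.002,0],"yaw": 0},
  {"gripper": 0,"slide": [0.12,0.005,0],"yaw": 0},
  {"gripper": 0,"slide": [0.18,0.009,0],"yaw": 0},
  {"gripper": 0,"slide": [0.24,0.012,0],"yaw": 0},
  {"gripper": 0,"slide": [0.29,0.015,0],"yaw": 0},
  {"gripper": 0,"slide": [0.35,0.015,0],"yaw": 0},
  {"gripper": 0,"slide": [0.35,0.015,0],"yaw": 0},
])

```text
t: 15.45
eef_pos: [526.2, 50.0, 209.9]
tool_rot: [0.641, 0.768, 0.0, 0.0]
contact_force: [-0.7, -0.1, 0.0]
opening: 0.2
```

Request:
step_arm([
  {"gripper": 0,"slide": [0,0,-0.3],"yaw": 0},
  {"gripper": 0,"slide": [0.2,-0.2,-0.6],"yaw": 0},
  {"gripper": 0,"slide": [0.4,-0.5,-0.8],"yaw": 0},
  {"gripper": 0,"slide": [0.4,-0.7,-0.8],"yaw": 0},
  {"gripper": 0,"slide": [0.4,-0.7,-0.8],"yaw": 0},
  {"gripper": 0,"slide": [0.4,-0.7,-0.8],"yaw": 0},
])

```text
t: 16.05
eef_pos: [411.4, 89.5, 330.3]
tool_rot: [0.641, 0.768, 0.001, 0.001]
contact_force: [0.3, -0.3, -0.4]
opening: -0.2
```

```bash
python3 chk.py 4
python3 - <<'E'
from h import *
for n in("top","side"):
    c=read_camera(n)
    for r in pinpoint(n,"lock_top")[:1]: print(n,r,at_z(c,r["at"],68))
    # black cap blob by colour+depth
    z=c["range_z"];v,u=np.nonzero((z>0)&(c["pixels"].max(2)<45));zz=z[v,u]
    M=np.array(c["camera_from_world"])
    pw=(np.c_[(u-c["cx"])/c["fx"]*zz,-(v-c["cy"])/c["fy"]*zz,-zz]-M[:3,3])@M[:3,:3]
    k=(np.hypot(pw[:,0]-592,pw[:,1]-142)<35)&(abs(pw[:,2]-68)<8)
    print("blob",k.sum(),pw[k].mean(0) if k.any() else "", (pw[k].min(0)+pw[k].max(0))/2 if k.any() else "")
E
```

```text
[411.42949161  89.4857712  330.34064998] [ 0.29016531 -0.29434731 -0.44849714]
top pointer_aim 0.67 [230.2 464.6] [ 612.6 -382. ] jigdeg -108.7
top tall_post 0.45 [202.9 294.2] [688.  71.] jigdeg 17.6
side pointer_aim 0.68 [267.4 265.1] [688.3  72.6] jigdeg 18.4
side tall_post 0.64 [283.  263.8] [691.5  77.9] jigdeg 20.2
top {'at': [237.1, 262.6], 'conf': 0.42} [583.69269733 147.31164259  68.        ]
blob 38 [589.56395533 138.70095569  69.69575645] [589.3653227  138.54517521  70.23541038]
side {'at': [299.1, 296.1], 'conf': 0.63} [585.47588958 142.91400336  68.        ]
blob 89 [588.26458673 141.47878373  68.74941496] [588.44328306 140.17372715  67.43100157]
```

View pics/c_4.png

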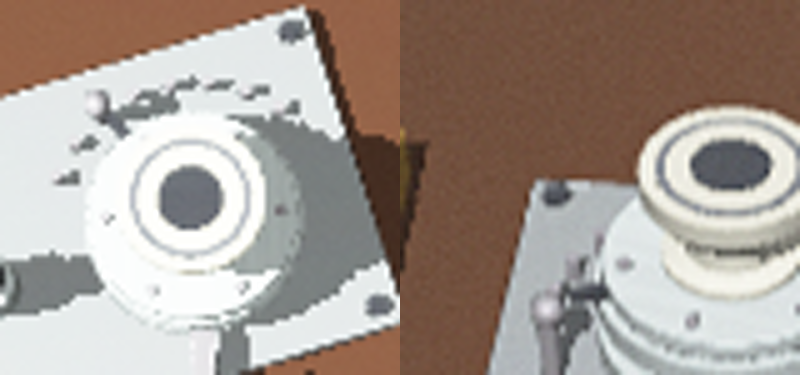

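The pointer now aims at the post in both views (top 113,127 to ball 95,103; side 585,291 to 547,308). The lever looks back at rest. Next is the plunger, at about (590,140).

Request:
step_arm([
  {"gripper": 0,"slide": [0.03,0.3,0],"yaw": 0},
  {"gripper": 0,"slide": [0.06,0.6,0],"yaw": 0},
  {"gripper": 0,"slide": [0.11,0.85,0],"yaw": 0},
  {"gripper": 0,"slide": [0.12,0.95,0],"yaw": 0},
  {"gripper": 0,"slide": [0.12,0.95,0],"yaw": 0},
])

```text
t: 17.05
eef_pos: [551.1, 133.1, 329.5]
tool_rot: [0.641, 0.768, 0.001, 0.0]
contact_force: [-0.1, -0.9, 0.0]
opening: 0.1
```

Request:
step_arm([
  {"gripper": 0,"slide": [0,0.15,0],"yaw": 0},
  {"gripper": 0,"slide": [0,0.283,0],"yaw": 0},
  {"gripper": 0,"slide": [0,0.283,0.2],"yaw": 0},
  {"gripper": 0,"slide": [0,0.283,0.4],"yaw": 0},
  {"gripper": 0,"slide": [0,0.283,0.5],"yaw": 0},
  {"gripper": 0,"slide": [0,0.283,0.5],"yaw": 0},
  {"gripper": 0,"slide": [0,0.283,0.5],"yaw": 0},
])

```text
t: 17.75
eef_pos: [590.6, 140.0, 255.0]
tool_rot: [0.641, 0.767, -0.0, -0.0]
contact_force: [0.6, 0.7, -0.1]
opening: -0.0
```

Request:
step_arm([
  {"gripper": 0,"slide": [0,0,0.03],"yaw": 0},
  {"gripper": 0,"slide": [0,0,0.06],"yaw": 0},
  {"gripper": 0,"slide": [0,0,0.08],"yaw": 0},
  {"gripper": 0,"slide": [0,0,0.1],"yaw": 0},
  {"gripper": 0,"slide": [0,0,0.1],"yaw": 0},
])

```text
t: 18.25
eef_pos: [591.0, 140.1, 239.8]
tool_rot: [0.641, 0.767, 0.0, 0.0]
contact_force: [0.0, 0.2, 0.2]
opening: 0.0
```

Request:
step_arm([
  {"gripper": 0,"slide": [0,0,0.015],"yaw": 0},
  {"gripper": 0,"slide": [0,0,0.03],"yaw": 0},
  {"gripper": 0,"slide": [0,0,0.03],"yaw": 0},
])

```text
t: 18.55
eef_pos: [591.0, 140.1, 235.2]
tool_rot: [0.641, 0.767, 0.0, 0.0]
contact_force: [-0.2, 0.4, 3.2]
opening: 0.2
```

Request:
step_arm([
  {"gripper": 0,"slide": [0,0,0.015],"yaw": 0},
  {"gripper": 0,"slide": [0,0,0.025],"yaw": 0},
  {"gripper": 0,"slide": [0,0,0.025],"yaw": 0},
])

```text
t: 18.85
eef_pos: [591.0, 140.1, 231.5]
tool_rot: [0.641, 0.767, 0.0, 0.0]
contact_force: [-0.6, 0.2, 3.4]
opening: 0.2
```

Request:
step_arm([
  {"gripper": 0,"slide": [0,0,0.007],"yaw": 0},
  {"gripper": 0,"slide": [0,0,0.013],"yaw": 0},
  {"gripper": 0,"slide": [0,0,0.013],"yaw": 0},
])

```text
t: 19.15
eef_pos: [591.2, 140.2, 231.4]
tool_rot: [0.641, 0.767, 0.0, 0.0]
contact_force: [-3.3, -1.0, 11.9]
opening: 0.1
```

The plunger is at its hard stop: force rose from 3.4 to 11.9 N with no further travel. Retracting.

Request:
step_arm([
  {"gripper": 0,"slide": [0,0,-0.1],"yaw": 0},
  {"gripper": 0,"slide": [0,0,-0.4],"yaw": 0},
  {"gripper": 0,"slide": [0,0,-0.7],"yaw": 0},
  {"gripper": 0,"slide": [0,-0.3,-1],"yaw": 0},
  {"gripper": 0,"slide": [0,-0.6,-1],"yaw": 0},
  {"gripper": 0,"slide": [0,-1,-1],"yaw": 0},
  {"gripper": 0,"slide": [0,-1,-1],"yaw": 0},
  {"gripper": 0,"slide": [0,-1,-1],"yaw": 0},
])

```text
t: 19.95
eef_pos: [440.5, 113.1, 378.9]
tool_rot: [0.641, 0.767, -0.001, -0.001]
contact_force: [0.3, -0.1, -0.1]
opening: -0.3
```

```bash
python3 chk.py 5
python3 - <<'E'
from h import *
c=read_camera("side"); print([(r["conf"],at_z(c,r["at"],48)) for r in pinpoint("side","lever_pad")[:1]])
z=c["range_z"];v,u=np.nonzero((z>0)&(c["pixels"].max(2)<45));zz=z[v,u]
M=np.array(c["camera_from_world"])
pw=(np.c_[(u-c["cx"])/c["fx"]*zz,-(v-c["cy"])/c["fy"]*zz,-zz]-M[:3,3])@M[:3,:3]
k=(np.hypot(pw[:,0]-592,pw[:,1]-142)<30)&(pw[:,2]>40)&(pw[:,2]<80)
print("cap z",np.percentile(pw[k,2],[50,75,95]))
cv2.imwrite("pics/v9.png",cv2.resize(c["pixels"][200:330,220:390],None,fx=4,fy=4,interpolation=2))
E
```

```text
[440.513054   113.0594909  378.94381823] [ 0.27795187 -0.14837295 -0.11655197]
top pointer_aim 0.93 [201.9 290.7] [681.4  77.9] jigdeg 24.9
top tall_post 0.49 [204.4 294.3] [683.8  70.7] jigdeg 19.2
side pointer_aim 0.4 [189.6 438. ] [ 418.5 -353.6] jigdeg -135.3
side tall_post 0.49 [283.4 267.7] [683.3  75.7] jigdeg 22.7
[(0.72, array([523.72311234,  30.69396669,  48.        ]))]
cap z [59.17716064 60.05856033 61.25896099]
```

View pics/v9.png

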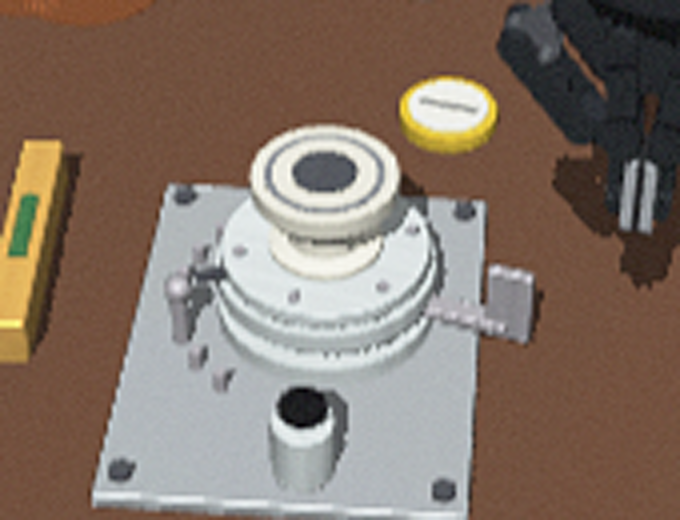

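The side view shows the pointer (205,272) at the ball-headed post (178,285). The lever pad (510,305) is where it started, and the cap (302,408) sits down on its barrel.

```bash
python3 -c "from workcell import *; print(close_job())"
```

```text
the job is handed in; nothing more can be done
None
```

The ring's pointer now stands opposite the tall post at the sixth notch, the plunger is pressed down, and I handed the job in at about 20 s on the robot's clock.

**Clicks:** The pointer started at the second notch, so it took four full lever strokes. Each stroke was pushed onto the rubber stop, ending at 13 to 14 N as read at the end of each stroke, and then let all the way back.

**Lock:** I pressed the plunger onto its hard stop, where the force rose to about 12 N with no further travel.

**Last checks:**
- **Pointer:** The pictures show it aimed at the post. The pointer detection in the top camera gave a bearing of 24.9° for the sixth notch at 22.5°. The side camera's last pointer detection was a false hit far off the jig, at low confidence. The post detections scattered between about 19 and 23°, so I relied on the pictures.
- **Lever:** The pad was found at (524, 31) mm, within 2 mm of where the same camera first saw it.
- **Plunger:** The cap top was at about 59 to 60 mm by depth, down from about 69 mm.
- **Surroundings:** The final force readings were near zero with the arm clear. The compass and spirit level look undisturbed in the last picture, but I did not measure the loose items again.

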